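# Pack out the egg tray and hold it snug

## Robot

A 6-joint arm with a two-finger parallel gripper is mounted at the origin on the work surface. World frame = base frame: x ahead of the robot, y to its left, z up, the work surface at z = 0. Lengths are in m, angles in degrees, forces in N, time in s.
With the tool pointing down it reaches from about 0.4 to 0.825 m from the base axis. Payload 7 kg.
Tool frame: the origin (TCP) lies at the very end of the fingers, on their centre line; the grasp point (between the pads) lies 19 mm behind it; z points along the fingers, y is the line along which they close (so a half turn about z gives the same grasp; the last joint's range is limited). The gripper opens to 88 mm and grips with 3 to 60 N. Pads are 19 mm wide; open, the fingers measure 130 mm over their backs; the gripper's body (78 mm by 193 mm) begins 47 mm behind the grasp point.
Start: joints at [82.053, 20.546, 0.682, 0, -70.136, -16.507], TCP at [0.279, 0.614, 0.193] pointing down, gripper open.
Joint ranges: [-176.03, 176.03], [-82.01, 121.73], [-58.28, 71.71], [-173.87, 95.51], [-174.79, -0.11], [-173.66, 173.66]. Speed limits (degrees/s): [136.94, 136.94, 172.46, 180, 180, 180].

## Interface

Orientations are given as [roll, pitch, yaw] about the fixed x, y, z axes, in that order (R = Rz(yaw) Ry(pitch) Rx(roll)).
In Python, from plant import get_state, imaging, r, finder gives the robot as it stands.
- The arm moves only by the shell command python3 -m handwheel 'ROWS' [FORCE]. ROWS is JSON, a list of rows, each a list of 5 numbers: the closure, from 0 (fully open) to 1 (shut), then the shift along the world's x, y, z in cm, then the turn about the world's z in degrees. A call has 1 to 8 rows; each row is the pose to reach, as a shift and turn from the pose commanded when the call began; what a row does not reach only later rows make up. A row lasts 1/8 s, in which the tool goes at most 62.5 mm and 10.7 degrees, less where a joint would pass 70% of its speed; a pose out of reach is approached as far as the arm can. A call with a gripper value outside its range is refused whole. The fingers move at their own pace and stop on an object; FORCE is the grip in N (left out, the last holds). Time passes only in rows, so rows that repeat a pose let the fingers close. It gives the time, the measured TCP pose, the force, the opening and the grip force at its end, in the units of the state.
- get_state(): the state, without advancing time (a new reading comes with each control period).
- imaging.capture(name): name is "scene" or "top" or "wrist"; returns (picture, depth): 384x512x3 uint8, red, green, blue; 384x512 float32, m along the optical axis (not along the pixel's ray), 0 where there is no reading.
- imaging.get_calibration(name): a dict with "fx", "fy", "cx", "cy" (pixels), "rvec" (rotation vector, rad) and "tvec" (3), from world to camera coordinates, as OpenCV has them; the wrist camera has in their place "hand_eye" (4x4, takes a point from camera to tool coordinates, whose origin is the TCP and whose axes are the flange's). Camera axes: x right, y down, z forward; pixel columns grow to the right and rows downward; lengths in m; the calibration is good to about 2 mm. A picture is of the moment at which its call begins: read the wrist's pose just before it. get_calibration takes no time and is no camera call.
- r.close_job(): hands the job in; it is judged then, once.
Trained networks look in the newest picture that a camera, given by its name, has taken for a name from the list of things; names that differ only in an ending like _2 or _b are one class to them, and where a whole thing is asked for, a point or a joint stands for the part that bears it (a point fixed in the world has none). Each returns a list of dicts, best first, with "p" (0 to 1); they miss things now and then, are a little off and sometimes report something else, mostly with a low value. They report only what shows in the picture. A call takes as long as a camera call. They do not tell look-alikes from the thing itself.
- finder.cut_out(camera, query): "region" (384x512 bool, what is visible of it) and "pixel" ([column, row] in pixels, amid what is visible of it).
The state is a dict: "time_s": time; "joints": joint angles; "qd": joint speeds; "joint_torque": joint torques, N m; "tcp_pos": TCP position; "eef_rot": TCP orientation; "contact_force": force on the tool from outside, world axes, zero at the start; "moment": the same for the moment, N m; "gripper_width": finger opening in m; "gripper_force": force on a finger pad.
Only numpy, scipy, OpenCV 4.12 (cv2) and the standard library are available. Lean on these libraries where they do the work, as an engineer would, in place of code of your own. Each camera call takes 0.05 s, during which the arm holds its last target. There are 200 camera calls.

## Task

The egg tray on the carrier must not rattle: take white spacers from the rack and stand them upright one behind the other in the gap between the tray and the sprung pad of the end stop, as many as it takes for the tray, when you slide it by its push plate, to close on them before its travel ends. Then push the tray gently against the stack until the sprung pad has given about half of its 15 mm travel, never to the bottom, and finish while still holding it pushed like that, with the fingertips on the tray and nothing else. Leave the bottle, jar, can, hygrometer and brass fitting around it standing where they are.

Things in the scene. Friction and masses are not known exactly. Their poses are not given: they have to be found in the camera images.
- carrier: Aluminium carrier fixed to the bench: flat floor plate 155 mm (its x) by 360 mm (its y, from -145 to +215 mm), 8 mm thick, with a low rail (top 28 mm above the bench) along each long side. Origin on the bench surface, on the carrier's lengthwise middle line. The tray slides along the carrier's y; -y is the direction in which the tray closes on the end stop.
- tray (a joint): How far the white egg tray (130 x 150 mm, cup rims 42 mm above the bench) has been slid along the carrier's -y, m: 0 = fully open (start), 0.036 = end of its travel. A light spring draws it back open (1 N at 0, 3.6 N at 0.036), so it must be kept pushed.
- tray_face (a point): Middle of the tray's flat end face that bounds the gap (faces the carrier's -y), 28 mm above the bench; moves with the tray. The face is 130 mm wide, from 8 to 38 mm above the bench.
- push_face (a point): Point on the middle line of the outer face (faces the carrier's +y) of the upright aluminium push plate at the tray's other end, 53 mm above the bench; moves with the tray. The plate is 70 mm wide (carrier x), 10 mm thick, top 73 mm above the bench; beyond it the carrier floor is open (no rails or walls for 50 mm). Push here towards the carrier's -y.
- pad (a joint): How far the sprung rubber pad of the end stop is pressed in, m: 0 = free, 0.015 = bottomed. Spring 800 N/m, no preload (0.007 is about 6 N).
- pad_face (a point): Middle of the pad's face that bounds the gap (faces the carrier's +y), 28 mm above the bench; pad 70 mm wide (carrier x), 9 to 47 mm above the bench. It is carried by an aluminium block, 110 mm wide, top 52 mm above the bench, bolted to the carrier floor at a different place each time and parallel to the tray's face. Even with the tray slid to the end of its travel 10 to 34 mm of gap remain, so without enough spacers it closes on nothing.
- bay (a point): Point fixed in the carrier on its middle line, in the gap between pad and tray, 48 mm above the bench (30 mm from the open tray's face).
- rack: Plywood rack fixed to the bench, 150 mm (its x) by 84 mm, 28 mm tall, with four slots 32 mm apart along its x in which the spacers stand on a floor 8 mm above the bench. Origin on the bench surface, under its centre.
- spacer1_c (a point): Centre (half-way up) of a white plastic spacer, all four alike: 14 mm thick (its x) and 80 mm tall; lower part 64 mm wide (its y) and 40 mm tall, above it a middle grip tab 30 mm wide and 40 mm tall. z up. Stands in the rack at the start, centre 48 mm above the bench, and just as high on the carrier floor.
- spacer2_c (a point): Centre (half-way up) of a white plastic spacer, all four alike: 14 mm thick (its x) and 80 mm tall; lower part 64 mm wide (its y) and 40 mm tall, above it a middle grip tab 30 mm wide and 40 mm tall. z up. Stands in the rack at the start, centre 48 mm above the bench, and just as high on the carrier floor.
- spacer3_c (a point): Centre (half-way up) of a white plastic spacer, all four alike: 14 mm thick (its x) and 80 mm tall; lower part 64 mm wide (its y) and 40 mm tall, above it a middle grip tab 30 mm wide and 40 mm tall. z up. Stands in the rack at the start, centre 48 mm above the bench, and just as high on the carrier floor.
- spacer4_c (a point): Centre (half-way up) of a white plastic spacer, all four alike: 14 mm thick (its x) and 80 mm tall; lower part 64 mm wide (its y) and 40 mm tall, above it a middle grip tab 30 mm wide and 40 mm tall. z up. Stands in the rack at the start, centre 48 mm above the bench, and just as high on the carrier floor.
- water: Bystander: clear plastic bottle, 64 mm across, 190 mm tall. Origin at the centre of its underside.
- jar: Bystander: amber glass jar with steel lid, 66 mm across, 75 mm tall. Origin at the centre of its underside.
- tin: Bystander: steel can, 68 mm across, 100 mm tall. Origin at the centre of its underside.
- hygro: Bystander: small white hygrometer box standing upright, 30 x 60 x 65 mm high. Origin at the centre of its underside.
- fitting: Bystander: stepped brass fitting, 32 mm across, 30 mm tall. Origin at the centre of its underside.
Not all that is in view belongs to the job. What is shaped like the part that bears spacer3_c but red is not meant.

How it is judged (in metres and radians):
On the way, in this order (a step that is already met when the one before it is completed fails the run):
1. a first spacer stands released in the gap ((((horizontal distance between spacer1_c and bay below 0.055 m and angle between spacer1_c's own z axis and vertical below 0.12 rad and height (world z) of spacer1_c below 0.056 m) and contact force between the fingers and spacer1 below 0.5 N) or ((horizontal distance between spacer2_c and bay below 0.055 m and angle between spacer2_c's own z axis and vertical below 0.12 rad and height (world z) of spacer2_c below 0.056 m) and contact force between the fingers and spacer2 below 0.5 N) or ((horizontal distance between spacer3_c and bay below 0.055 m and angle between spacer3_c's own z axis and vertical below 0.12 rad and height (world z) of spacer3_c below 0.056 m) and contact force between the fingers and spacer3 below 0.5 N) or ((horizontal distance between spacer4_c and bay below 0.055 m and angle between spacer4_c's own z axis and vertical below 0.12 rad and height (world z) of spacer4_c below 0.056 m) and contact force between the fingers and spacer4 below 0.5 N))), for 0.2 s.
2. the tray is pushed on to the stack and the pad gives ((contact force between tray and spacer1 above 1 N or contact force between tray and spacer2 above 1 N or contact force between tray and spacer3 above 1 N or contact force between tray and spacer4 above 1 N) and (contact force between pad and spacer1 above 1 N or contact force between pad and spacer2 above 1 N or contact force between pad and spacer3 above 1 N or contact force between pad and spacer4 above 1 N) and value of joint pad between 0.003 and 0.012 m and contact force between the fingers and tray above 1 N and contact force between the fingers and pad below 0.5 N and contact force between the fingers and spacer1 below 0.5 N and contact force between the fingers and spacer2 below 0.5 N and contact force between the fingers and spacer3 below 0.5 N and contact force between the fingers and spacer4 below 0.5 N), for 0.2 s.
At the end, for the whole second after the job is handed in: Robot pushes the tray and touches no spacer or pad; tray and pad each bear on a spacer (over 1 N), pad pressed in 3 to 12 mm; spacers in the gap upright (0.12 rad), centre under 56 mm high and within 55 mm of the bay point, others over 90 mm from it; tray still (all of step 2 and (horizontal distance between spacer1_c and bay above 0.09 m or (horizontal distance between spacer1_c and bay below 0.055 m and angle between spacer1_c's own z axis and vertical below 0.12 rad and height (world z) of spacer1_c below 0.056 m)) and (horizontal distance between spacer2_c and bay above 0.09 m or (horizontal distance between spacer2_c and bay below 0.055 m and angle between spacer2_c's own z axis and vertical below 0.12 rad and height (world z) of spacer2_c below 0.056 m)) and (horizontal distance between spacer3_c and bay above 0.09 m or (horizontal distance between spacer3_c and bay below 0.055 m and angle between spacer3_c's own z axis and vertical below 0.12 rad and height (world z) of spacer3_c below 0.056 m)) and (horizontal distance between spacer4_c and bay above 0.09 m or (horizontal distance between spacer4_c and bay below 0.055 m and angle between spacer4_c's own z axis and vertical below 0.12 rad and height (world z) of spacer4_c below 0.056 m)) and velocity of joint tray between -0.01 and 0.01 m/s); the arm keeps its last pose, push and grip.
It fails at once if the sprung pad is driven to the bottom (over 13.5 mm) (value of joint pad above 0.0135 m).
It fails at once if the robot pushes the tray with more than 40 N (contact force between the fingers and tray above 40 N).
It fails at once if a bystander is moved more than 40 mm (distance of any of water, jar, tin, hygro, fitting from where it was at the start of the episode above 0.04 m).
It also fails if it takes over 72 s, if anything falls off the work surface, if the arm or the gripper's body presses on something with over 40 N, if the wrist force passes 120 N, or if a joint passes its speed limit or range.

## Working session

There is one attempt and no reset: what is moved stays moved. The work goes in short steps, Python scripts to look and compute and a shell command to move; the robot and the scene stay as the last step left them, time stands still between calls to the robot, and variables do not carry over. Pictures are saved under pics/ and viewed, at most 10 in all, crops included, and the job is handed in when it is done.

```bash
mkdir -p pics; cat > h.py <<'E'
import numpy as np, cv2
from plant import get_state, imaging, r, finder
def world(cam, st=None):
    im,d=imaging.capture(cam); c=imaging.get_calibration(cam)
    v,u=np.mgrid[0:384,0:512]
    P=np.stack([(u-c['cx'])/c['fx']*d,(v-c['cy'])/c['fy']*d,d],-1)
    if 'hand_eye' in c:
        from scipy.spatial.transform import Rotation as R
        st=st or get_state(); H=np.array(c['hand_eye']); P=P@H[:3,:3].T+H[:3,3]
        W=P@R.from_euler('xyz',st['eef_rot'],degrees=True).as_matrix().T+np.array(st['tcp_pos'])
    else:
        Rm=cv2.Rodrigues(np.array(c['rvec'],float))[0]; W=(P-np.array(c['tvec']).ravel())@Rm
    W[d==0]=np.nan
    return im,W
E
python3 - <<'E'
from h import *
s=get_state(); print({k:np.round(v,3) for k,v in s.items()})
ims=[]
for cam in ['scene','top']:
    im,W=world(cam); ims.append(im); np.save(cam+'W.npy',W); np.save(cam+'I.npy',im)
    for q in ['carrier','tray','pad','rack','spacer1_c','water','jar','tin','hygro','fitting']:
        for o in finder.cut_out(cam,q)[:7]:
            if o['p']<.3: continue
            m=o['region']; w=W[m]; w=w[~np.isnan(w[:,0])]
            print(cam,q,round(o['p'],2),np.round(o['pixel']),np.round(np.median(w,0),3) if len(w) else '')
    cv2.imwrite(f'pics/{cam}.png',cv2.resize(im[:,:,::-1],(800,600)))
E
```

```text
{'time_s': np.float64(0.0), 'joints': array([ 8.2051e+01,  2.0592e+01,  6.3200e-01, -2.0000e-02, -7.0137e+01,
       -1.6508e+01]), 'qd': array([ 0.087, -0.002,  0.096, -0.023,  0.064,  0.058]), 'joint_torque': array([ 1.0000e-03, -5.8272e+01,  2.9307e+01,  6.9980e+00,  7.0000e-03,
       -0.0000e+00]), 'tcp_pos': array([0.279, 0.614, 0.193]), 'eef_rot': array([ 1.79902e+02, -9.00000e-03, -2.44640e+01]), 'contact_force': array([-0.36 , -0.127,  0.376]), 'moment': array([-0.011,  0.018, -0.049]), 'gripper_force': np.float64(0.0), 'gripper_width': np.float64(0.088)}
scene carrier 0.58 [300. 164.] [0.609 0.072 0.026]
scene tray 0.83 [309. 156.] [0.6   0.122 0.039]
scene rack 0.6 [168. 228.] [ 0.557 -0.354  0.019]
scene rack 0.37 [367. 164.] [0.781 0.132 0.092]
scene rack 0.33 [164. 205.] [ 0.523 -0.335  0.058]
scene spacer1_c 0.78 [145. 196.] [ 0.46  -0.346  0.059]
scene water 0.76 [368. 164.] [0.78  0.133 0.093]
scene jar 0.6 [341. 194.] [0.78 0.02 0.05]
scene jar 0.38 [307. 154.] [0.599 0.121 0.039]
scene tin 0.95 [137. 267.] [ 0.668 -0.474  0.078]
scene hygro 0.82 [277. 233.] [ 0.764 -0.18   0.047]
scene fitting 0.71 [238. 224.] [ 0.662 -0.212  0.012]
top carrier 0.83 [183. 192.] [0.581 0.099 0.016]
top tray 0.78 [172. 194.] [0.583 0.133 0.04 ]
top tray 0.38 [336. 209.] [ 0.542 -0.314  0.054]
top pad 0.54 [222. 193.] [ 0.579 -0.006  0.046]
top rack 0.92 [335. 231.] [ 0.493 -0.321  0.026]
top water 0.91 [165. 124.] [0.754 0.142 0.123]
top jar 0.89 [210. 130.] [0.757 0.035 0.072]
top jar 0.41 [338. 235.] [ 0.48  -0.318  0.073]
top tin 0.62 [387. 176.] [ 0.636 -0.458  0.097]
top hygro 0.71 [284. 137.] [ 0.744 -0.166  0.063]
```

View pics/top.png

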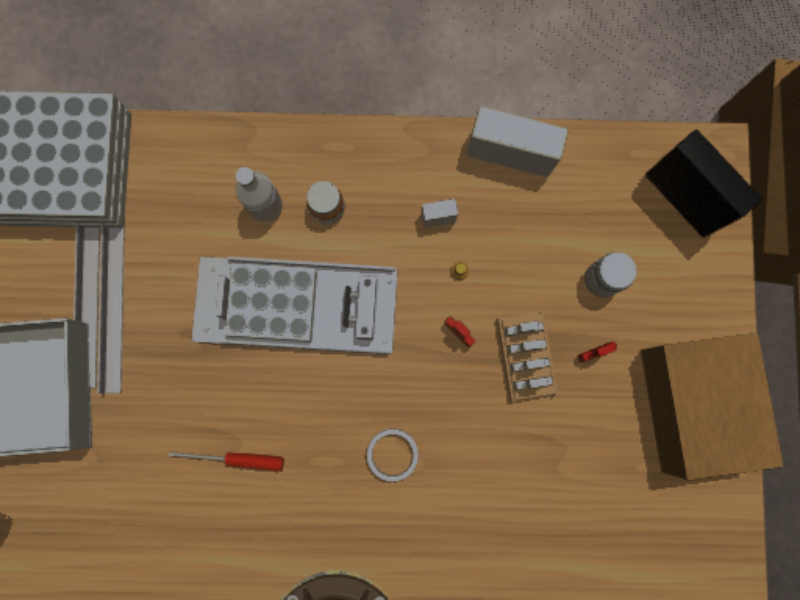

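View pics/scene.png

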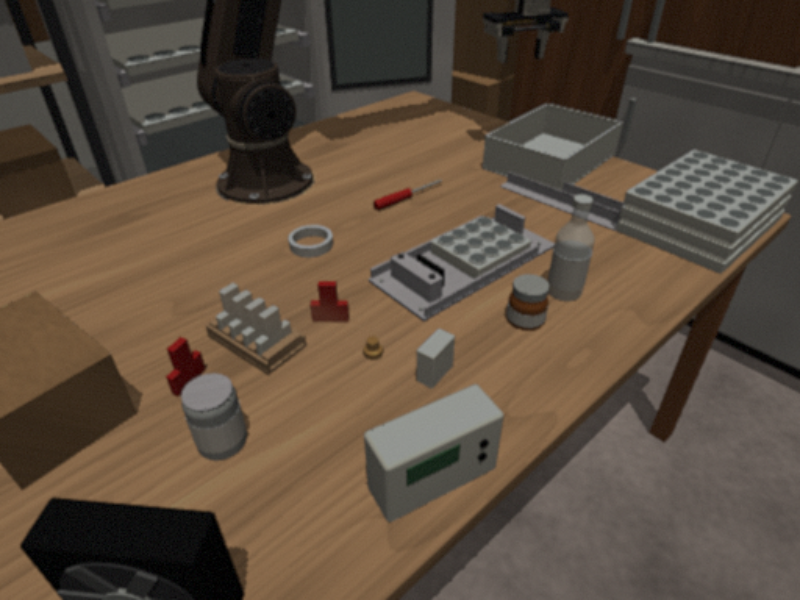

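The top picture shows the rack with four white spacers at (525,328), (528,346), (530,365) and (533,383). The two red look-alikes at (460,331) and (598,351) are not meant. The carrier shows the push plate at (222,298), the tray face at x≈314 and the pad at (348,306).

```bash
python3 - <<'E'
from h import *
W=np.load('topW.npy'); I=np.load('topI.npy')
def rect(m,n):
    k,lab,st,_=cv2.connectedComponentsWithStats(m.astype(np.uint8))
    for i in range(1,k):
        if st[i,4]<n: continue
        p=W[lab==i]; (c,s,a)=cv2.minAreaRect((p[:,:2]*1000).astype(np.float32))
        print(np.round(c,1),np.round(s,1),round(a,1),'z',np.round(np.median(p[:,2]),4),st[i,4])
x,y,z=W[...,0],W[...,1],W[...,2]
R=(x>.4)&(x<.62)&(y<-.22)&(y>-.42)&(I[...,0]<1.3*I[...,2]+20)
print('spacer tops');rect(R&(z>.075),10)
C=(x>.45)&(x<.69)&(y>-.12)&(y<.32)
print('carrier');rect(C&(z>.004),500)
print('tray');rect(C&(z>.036)&(z<.044)&(y>.03),100)
print('block');rect(C&(z>.043)&(y<.05),30)
print('plate');rect(C&(z>.062)&(y>.05),10)
cv2.imwrite('pics/crop.png',cv2.resize(I[150:270,110:370,::-1],(780,360),interpolation=cv2.INTER_CUBIC))
E
```

```text
spacer tops
[ 544.1 -319. ] [13.8 30.2] 9.0 z 0.0869 63
[ 512.8 -323.5] [13.5 28.6] 0.7 z 0.0863 61
[ 481.4 -329.7] [13.3 30.1] 3.2 z 0.087 63
[ 449.9 -335.2] [13.1 30.7] 1.3 z 0.0875 64
carrier
[581.6  88.8] [363.5 162.5] 88.5 z 0.0297 6708
tray
[583.9 129.7] [151.  129.6] 87.6 z 0.0399 1907
block
[576.8 -40.4] [ 29.9 110.4] 87.5 z 0.0509 443
[578.   -5.6] [ 7.8 68.6] 86.6 z 0.0465 68
plate
[587.4 208.9] [11.6 69.7] 87.5 z 0.0716 122
```

View pics/crop.png

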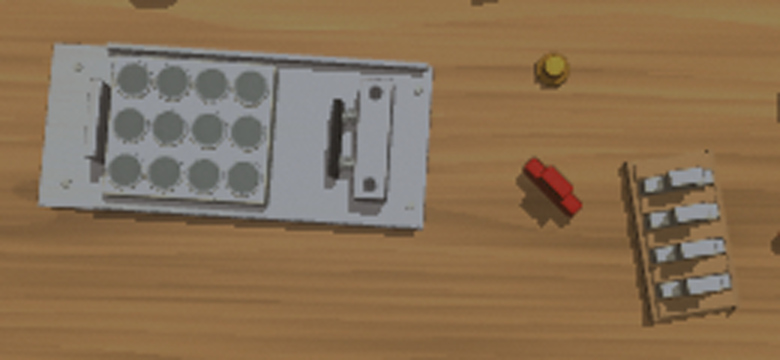

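```bash
python3 -m handwheel '[[0,4,-6,2,-10],[0,8,-12,4,-20],[0,12,-18,6,-30],[0,15,-24,7,-40],[0,18,-30,7,-50],[0,21,-36,7,-60],[0,24,-42,7,-68],[0,24,-42,7,-68]]' 20 && python3 -m handwheel '[[0,3,-6,0,0],[0,6,-12,0,0],[0,6,-16,0,0],[0,6,-16,0,0]]'; python3 - <<'E'
from h import *
print(imaging.get_calibration('wrist')['hand_eye'])
s=get_state();im,W=world('wrist',s); np.save('wW.npy',W); np.save('wI.npy',im)
print(np.round(s['tcp_pos'],4),np.round(s['eef_rot'],2))
cv2.imwrite('pics/w1.png',im[:,:,::-1])
E
```

```text
time_s: 2.1
tcp_pos: [0.5201, 0.1924, 0.264]
eef_rot: [-180.0, 0.0, -92.6]
contact_force: [0.3, 0.4, -0.2]
gripper_width: 0.0875
gripper_force: 0.0
time_s: 2.6
tcp_pos: [0.5796, 0.0313, 0.2634]
eef_rot: [180.0, -0.0, -92.7]
contact_force: [-0.2, 0.0, -0.8]
gripper_width: 0.0877
gripper_force: 0.0
[[ 7.63875943e-04 -9.62383428e-01 -2.71693859e-01  7.47820867e-02]
 [ 9.99999632e-01  6.29053199e-04  5.83323036e-04  1.17794908e-03]
 [-3.90470532e-04 -2.71694205e-01  9.62383555e-01 -1.90322783e-01]
 [ 0.00000000e+00  0.00000000e+00  0.00000000e+00  1.00000000e+00]]
[0.5796 0.0313 0.2634] [ 1.7998e+02 -2.0000e-02 -9.2690e+01]
```

View pics/w1.png

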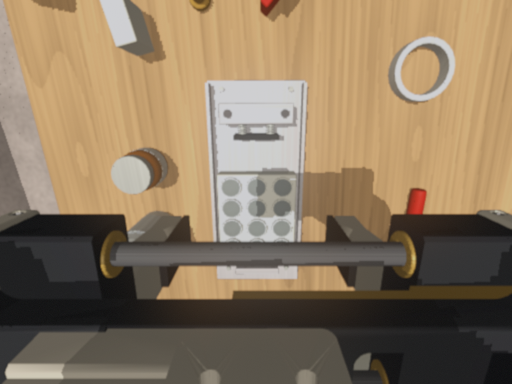

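The wrist view shows the end-stop block at (256,113), the pad at (256,136) and the tray's end edge at row ~173. The gap lies between the last two.

```bash
python3 - <<'E'
from h import *
W=np.load('wW.npy'); I=np.load('wI.npy')
x,y,z=W[...,0],W[...,1],W[...,2]
def rect(m,n):
    k,lab,st,_=cv2.connectedComponentsWithStats(m.astype(np.uint8))
    for i in range(1,k):
        if st[i,4]<n: continue
        p=W[lab==i]; (c,s,a)=cv2.minAreaRect((p[:,:2]*1000).astype(np.float32))
        print(np.round(c,1),np.round(s,1),round(a,1),'z',np.round(np.median(p[:,2]),4),st[i,4], 'y',np.round(np.percentile(p[:,1],[2,98])*1000,1))
C=(x>.45)&(x<.69)&(y>-.12)&(y<.32)
print('tray');rect(C&(z>.036)&(z<.046)&(y>.03),100)
print('pad/block');rect(C&(z>.042)&(y<.05),30)
# profile along middle line
for v in range(118,182,2): print(v,np.round(W[v,246]*1000,1),np.round(W[v,270]*1000,1))
E
```

```text
tray
[584.2 113.9] [119.5 128.5] 87.8 z 0.0406 4934 y [ 57.1 169.9]
pad/block
[577.9 -40.3] [ 29.9 110. ] 87.4 z 0.0512 1576 y [-55.9 -26.3]
[579.6  -5.4] [ 7.8 68.4] 87.6 z 0.0462 239 y [-10.4  -1.9]
[577.9  19. ] [ 57.6 176.3] 87.3 z 0.3943 74222 y [-11.5  42.4]
118 [592.2 -34.8  51.5] [556.9 -33.2  51.4]
120 [592.4 -32.   50.9] [557.1 -30.3  51.8]
122 [592.5 -29.1  51.7] [557.1 -27.5  51.5]
124 [594.7 -24.3   6.8] [556.3 -23.6  30.6]
126 [594.8 -21.1   6.9] [556.5 -20.7  31.8]
128 [593.9 -19.3  31.2] [556.8 -17.9  36.1]
130 [594.1 -16.3  31.1] [556.8 -14.8  35.6]
132 [595.4 -11.5   6.8] [556.8 -11.6  32.6]
134 [594.3 -10.4  34.7] [557.   -8.7  34.7]
136 [593.9  -8.3  46.5] [557.6  -6.5  45.2]
138 [594.1  -5.3  46.5] [557.8  -3.8  47.9]
140 [596.3   1.8   5.1] [556.2   3.3   8.8]
142 [596.3   4.9   7.4] [556.3   6.7   7.7]
144 [596.6   8.3   6.5] [556.4  10.1   7.2]
146 [596.7  11.6   7.1] [556.5  13.4   7.6]
148 [596.9  14.9   6.9] [556.5  17.    5.8]
150 [597.2  18.5   5.8] [556.7  20.1   7.1]
152 [597.4  21.7   6.5] [556.9  23.4   8.2]
154 [597.5  25.    7.6] [556.9  27.1   5.9]
156 [597.7  28.4   7.5] [557.1  30.2   7.8]
158 [597.9  31.6   8.4] [557.2  33.6   8. ]
160 [598.   35.    8.6] [557.3  37.2   6.9]
162 [598.3  38.6   7.8] [nan nan nan]
164 [598.5  42.3   6.8] [557.5  44.    7.5]
166 [598.8  46.    5.3] [557.6  47.7   6.4]
168 [599.   49.3   6.5] [557.7  51.4   5.6]
170 [599.1  52.7   6.7] [557.8  54.8   5.9]
172 [598.6  53.2  20.4] [558.5  55.3  19.5]
174 [598.   53.4  34.4] [559.1  55.2  34.6]
176 [598.1  56.2  36.5] [559.4  57.5  38.6]
178 [598.3  59.4  37.3] [559.4  61.3  36.7]
180 [598.5  62.8  37. ] [559.6  64.5  37.2]
```

```bash
python3 -m handwheel '[[0,0.4,-5,0,-10],[0,0.8,-10,0,-20],[0,1.2,-15,0,-30],[0,1.6,-20,0,-40],[0,2,-25,0,-50],[0,2.4,-30,-1,-60],[0,3,-33,-2,-70],[0,3,-33,-2,-77.5]]'; python3 -m handwheel '[[0,0,0,0,0],[0,0,0,0,0]]';  python3 - <<'E'
from h import *
s=get_state();I,W=world('wrist',s)
print(np.round(s['tcp_pos'],4),np.round(s['eef_rot'],2))
cv2.imwrite('pics/w2.png',I[:,:,::-1])
x,y,z=W[...,0],W[...,1],W[...,2]
m=(x>.42)&(x<.58)&(y<-.26)&(y>-.40)&(z>.075)&(z<.1)
k,lab,st,_=cv2.connectedComponentsWithStats(m.astype(np.uint8))
for i in range(1,k):
    if st[i,4]<30: continue
    p=W[lab==i]; c,S,a=cv2.minAreaRect((p[:,:2]*1000).astype(np.float32))
    print(np.round(c,1),np.round(S,1),round(a,1),np.round(np.median(p[:,2]),4),st[i,:4],I[lab==i].mean(0))
E
```

```text
time_s: 3.65
tcp_pos: [0.6094, -0.2963, 0.2415]
eef_rot: [179.9, -0.1, -170.3]
contact_force: [0.0, 0.3, -0.5]
gripper_width: 0.0874
gripper_force: 0.0
time_s: 3.9
tcp_pos: [0.6099, -0.2946, 0.2438]
eef_rot: [-180.0, 0.0, -169.7]
contact_force: [-0.4, -0.6, 0.4]
gripper_width: 0.0875
gripper_force: 0.0
[ 0.6099 -0.2946  0.2438] [-1.7999e+02  3.0000e-02 -1.6971e+02]
[ 451.2 -336.5] [14.2 28.9] 9.8 0.0868 [236  26  25  16] [205.21483376 202.95907928 199.12787724]
[ 482.7 -330.9] [14.4 29.1] 10.6 0.0869 [236  56  25  15] [208.99132948 207.52890173 204.57803468]
[ 514.3 -325.5] [13.  29.9] 10.5 0.087 [236  85  25  12] [179.50526316 173.55438596 159.78245614]
[ 545.7 -320.7] [12.3 29.4] 10.3 0.0871 [236 112  24  11] [181.79230769 174.04230769 158.08461538]
```

View pics/w2.png

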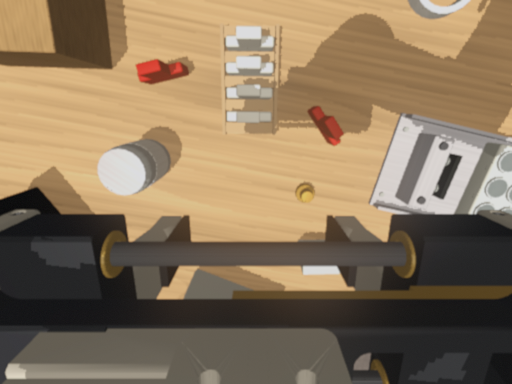

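The wrist view shows four white spacers in the rack at (249,37), (249,65), (249,91) and (249,117). The last two are only in my shadow; their colour is grey-white. Red ones are at (162,71) and (326,125) outside the rack and are not meant. I take the nearest, (249,117).

```bash
python3 -m handwheel '[[0,-3.2,-1.2,-3,0],[0,-6.4,-2.4,-6,0],[0,-6.4,-2.4,-10,0],[0,-6.4,-2.4,-13,0],[0,-6.4,-2.4,-16,0],[0,-6.4,-2.4,-17.5,0],[0,-6.4,-2.4,-18.7,0],[0,-6.4,-2.4,-18.7,0]]' 20;  python3 -m handwheel '[[1,0,0,0,0],[1,0,0,0,0],[1,0,0,0,0],[1,0,0,0,0],[1,0,0,0,0],[1,0,0,0,0]]' 20
```

```text
time_s: 4.95
tcp_pos: [0.5454, -0.3194, 0.0562]
eef_rot: [180.0, -0.0, -169.9]
contact_force: [-0.4, 0.4, 0.5]
gripper_width: 0.0877
gripper_force: 0.0
time_s: 5.7
tcp_pos: [0.5454, -0.3196, 0.0565]
eef_rot: [180.0, -0.0, -170.0]
contact_force: [0.7, 0.1, -0.4]
gripper_width: 0.0334
gripper_force: 0.0
```

```bash
python3 -m handwheel '[[1,0,0,0,0],[1,0,0,0,0],[1,0,0,0,0]]' 25; python3 -m handwheel '[[1,0,0,1,0],[1,0,0,3,0],[1,0,0,6,0],[1,0,0,9,0],[1,0,0,9,0]]'
```

```text
time_s: 6.08
tcp_pos: [0.5454, -0.3196, 0.0565]
eef_rot: [-180.0, -0.0, -170.0]
contact_force: [0.1, 0.2, 0.7]
gripper_width: 0.0039
gripper_force: 0.0
time_s: 6.7
tcp_pos: [0.5472, -0.3203, 0.1502]
eef_rot: [-179.8, 0.3, -169.9]
contact_force: [0.5, -0.2, -0.6]
gripper_width: 0.0007
gripper_force: 0.0
```

The fingers closed on nothing, so I'll look.

```bash
python3 -m handwheel '[[0,3,0,4,0],[0,6.4,2.4,8,0],[0,6.4,2.4,9.7,0],[0,6.4,2.4,9.7,0],[0,6.4,2.4,9.7,0]]'; python3 - <<'E'
from h import *
s=get_state();I,W=world('wrist',s); print(s['tcp_pos'],s['eef_rot'])
a=cv2.resize(I[0:220,130:400,::-1],(540,440)); T=world('top')[0]
b=cv2.resize(T[120:285,270:420,::-1],(400,440)); 
cv2.imwrite('pics/w3.png',cv2.resize(np.hstack([a,b]),(800,375)))
x,y,z=W[...,0],W[...,1],W[...,2]
m=(x>.42)&(x<.58)&(y<-.26)&(y>-.40)&(z>.075)&(z<.1)
k,lab,st,_=cv2.connectedComponentsWithStats(m.astype(np.uint8))
for i in range(1,k):
    if st[i,4]<20: continue
    p=W[lab==i]; c,S,a=cv2.minAreaRect((p[:,:2]*1000).astype(np.float32))
    print(np.round(c,1),np.round(S,1),round(a,1),np.round(np.median(p[:,2]),4),st[i,:4])
E
```

```text
time_s: 7.32
tcp_pos: [0.6081, -0.2956, 0.2419]
eef_rot: [179.9, -0.1, -170.0]
contact_force: [0.5, -0.1, -0.4]
gripper_width: 0.0449
gripper_force: 0.0
[ 0.60808495 -0.29558568  0.24193221] [ 1.79921863e+02 -1.07560041e-01 -1.69992649e+02]
[ 451.3 -336.4] [14.2 29.3] 10.2 0.0869 [235  28  26  16]
[ 482.6 -330.6] [14.1 29. ] 10.5 0.0868 [236  58  25  14]
[ 514.4 -326. ] [12.9 28.5] 10.2 0.087 [236  87  24  12]
[ 545.7 -320.8] [12.4 29.4] 10.0 0.087 [236 114  24  11]
```

View pics/w3.png

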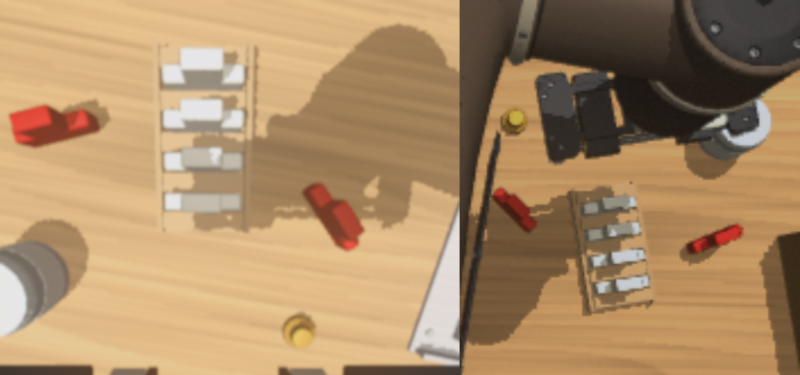

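The spacers are untouched: tabs at (201,202) and above in the left panel, the same pose in the right panel. I'll check where the fingertips really are in the tool frame.

```bash
python3 - <<'E'
from h import *
s=get_state(); print(np.round(s['joints'],1), s['gripper_width'])
im,d=imaging.capture('wrist'); c=imaging.get_calibration('wrist'); H=np.array(c['hand_eye'])
v,u=np.mgrid[0:384,0:512]
P=np.stack([(u-c['cx'])/c['fx']*d,(v-c['cy'])/c['fy']*d,d],-1)@H[:3,:3].T+H[:3,3]
ok=(d>0)&(d<.26)
for v in range(205,310,8): print(v,[ (u,*np.round(P[v,u]*1000).astype(int)) for u in (140,160,180,330,350,370) if ok[v,u]])
I,W=world('top')
x,y,z=W[...,0],W[...,1],W[...,2]
m=(abs(x-.61)<.15)&(abs(y+.3)<.2)&(z>.2)&(z<.36)
for lo in np.arange(.2,.36,.02):
    q=W[m&(z>=lo)&(z<lo+.02)]
    if len(q): print(round(lo,2),len(q),np.round(q.min(0),3),np.round(q.max(0),3))
E
```

```text
[ -9.5  19.4   5.3  -0.  -76.  -70.5] 0.05267745942136944
205 []
213 []
221 [(140, np.int64(40), np.int64(-40), np.int64(-109)), (160, np.int64(40), np.int64(-34), np.int64(-109)), (350, np.int64(40), np.int64(29), np.int64(-109)), (370, np.int64(40), np.int64(36), np.int64(-109))]
229 [(140, np.int64(40), np.int64(-37), np.int64(-116)), (160, np.int64(39), np.int64(-32), np.int64(-115)), (330, np.int64(13), np.int64(38), np.int64(-57)), (350, np.int64(38), np.int64(29), np.int64(-111)), (370, np.int64(40), np.int64(34), np.int64(-115))]
237 [(140, np.int64(40), np.int64(-35), np.int64(-121)), (160, np.int64(37), np.int64(-32), np.int64(-115)), (180, np.int64(13), np.int64(-41), np.int64(-66)), (330, np.int64(12), np.int64(36), np.int64(-66)), (350, np.int64(36), np.int64(28), np.int64(-113)), (370, np.int64(40), np.int64(31), np.int64(-121))]
245 [(140, np.int64(37), np.int64(-35), np.int64(-121)), (160, np.int64(35), np.int64(-31), np.int64(-116)), (180, np.int64(33), np.int64(-26), np.int64(-113)), (330, np.int64(33), np.int64(22), np.int64(-113)), (350, np.int64(33), np.int64(28)
[... 1930 characters left out ...]
 np.int64(-125))]
301 [(140, np.int64(28), np.int64(-32), np.int64(-133)), (160, np.int64(27), np.int64(-27), np.int64(-132)), (180, np.int64(27), np.int64(-22), np.int64(-132)), (330, np.int64(26), np.int64(18), np.int64(-131)), (350, np.int64(27), np.int64(23), np.int64(-131)), (370, np.int64(26), np.int64(29), np.int64(-131))]
309 [(140, np.int64(27), np.int64(-31), np.int64(-134)), (160, np.int64(27), np.int64(-26), np.int64(-135)), (180, np.int64(27), np.int64(-21), np.int64(-135)), (330, np.int64(28), np.int64(17), np.int64(-135)), (350, np.int64(27), np.int64(22), np.int64(-134)), (370, np.int64(26), np.int64(28), np.int64(-133))]
0.34 121 [ 0.553 -0.389  0.344] [ 0.633 -0.213  0.36 ]
```

```bash
python3 -m handwheel '[[0,-3.2,-1.2,-3,0],[0,-6.4,-2.4,-6,0],[0,-6.4,-2.4,-10,0],[0,-6.4,-2.4,-13,0],[0,-6.4,-2.4,-16,0],[0,-6.4,-2.4,-17.5,0],[0,-6.4,-2.4,-18.7,0],[0,-6.4,-2.4,-18.7,0]]' 20;  python3 -m handwheel '[[1,0,0,0,0],[1,0,0,0,0],[1,0,0,0,0],[1,0,0,0,0],[1,0,0,0,0]]' 20; python3 - <<'E'
from h import *
print(get_state()['gripper_width'])
a=imaging.capture('scene')[0][140:290,60:310,::-1]; b=imaging.capture('wrist')[0][160:310,130:380,::-1]
cv2.imwrite('pics/g.png',np.hstack([cv2.resize(i,(400,300),interpolation=cv2.INTER_CUBIC) for i in (a,b)]))
E
```

```text
time_s: 8.52
tcp_pos: [0.5452, -0.3195, 0.056]
eef_rot: [180.0, -0.0, -170.0]
contact_force: [0.0, 0.4, 0.8]
gripper_width: 0.0874
gripper_force: 0.0
time_s: 9.15
tcp_pos: [0.5455, -0.3196, 0.0565]
eef_rot: [-180.0, 0.0, -170.0]
contact_force: [0.1, 0.2, 0.2]
gripper_width: 0.043
gripper_force: 0.0
0.04300811721648412
```

View pics/g.png

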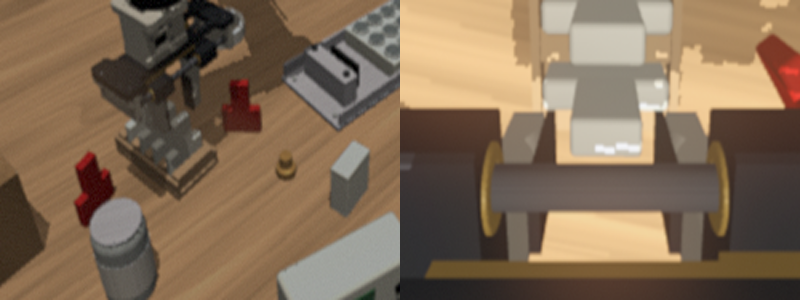

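The left panel shows the fingers straddling the rack's far spacer. In the right panel a tab at (605,135) lies between them but slightly ahead. I'll measure it.

```bash
python3 - <<'E'
from h import *
c=imaging.get_calibration('wrist'); print(c['fx'],c['fy'],c['cx'],c['cy'])
im,d=imaging.capture('wrist'); H=np.array(c['hand_eye'])
v,u=np.mgrid[0:384,0:512]
P=np.stack([(u-c['cx'])/c['fx']*d,(v-c['cy'])/c['fy']*d,d],-1)@H[:3,:3].T+H[:3,3]
for v in range(160,250,5): print(v,np.round(P[v,256]*1000),'L',np.round(P[v,200]*1000),'R',np.round(P[v,312]*1000), im[v,256])
E
```

```text
265.0878355979356 265.0878355979356 257.6523614401221 186.2171519697551
160 [39. -2.  9.] L [ 31. -56.  58.] R [31. 50. 57.] [141 134 121]
165 [ 39.  -2. -10.] L [ 26. -56.  58.] R [26. 50. 57.] [141 135 121]
170 [ 39.  -2. -27.] L [ 21. -56.  58.] R [21. 51. 57.] [144 138 125]
175 [ 37.  -2. -30.] L [ 16. -57.  57.] R [16. 51. 58.] [206 201 187]
180 [ 34.  -2. -32.] L [ 11. -57.  56.] R [11. 51. 57.] [205 200 185]
185 [ 31.  -2. -32.] L [  6. -57.  57.] R [ 6. 51. 57.] [203 198 183]
190 [ 27.  -2. -30.] L [  1. -57.  58.] R [ 1. 52. 57.] [198 193 178]
195 [ 7. -3. 23.] L [ -4. -58.  57.] R [-4. 52. 57.] [142 135 121]
200 [ 7. -3. 10.] L [ -9. -58.  57.] R [-9. 52. 57.] [140 133 120]
205 [ 7. -2. -2.] L [-14. -58.  57.] R [-14.  53.  57.] [140 133 120]
210 [  7.  -2. -13.] L [-20. -59.  58.] R [-19.  53.  57.] [141 133 120]
215 [  7.  -2. -23.] L [-25. -59.  56.] R [-25.  53.  57.] [141 133 120]
220 [  6.  -2. -30.] L [-31. -59.  58.] R [ 12.  31. -44.] [182 176 161]
225 [  3.  -2. -31.] L [ 13. -34. -53.] R [ 12.  30. -51.] [204 197 182]
230 [ -0.  -2. -31.] L [ 13. -33. -58.] R [ 12.  29. -57.] [202 195 180]
235 [ -4.  -2. -30.] L [ 12. -32. -63.] R [ 13.  27. -64.] [231 230 230]
240 [-53.  -3.  57.] L [ 13. -30. -70.] R [ 12.  26. -69.] [231 194 143]
245 [  33.   -2. -113.] L [  33.  -20. -113.] R [  33.   16. -113.] [99 84 74]
```

```bash
python3 -m handwheel '[[1,0,0,0,0]]' 20; python3 -m handwheel '[[1,0,0,0,0]]'; python3 -m handwheel '[[1,0,0,0,0]]';  python3 -m handwheel '[[1,0,0,0,0]]'
```

```text
time_s: 9.43
tcp_pos: [0.5454, -0.3196, 0.0564]
eef_rot: [180.0, -0.0, -170.0]
contact_force: [0.0, 0.1, 0.1]
gripper_width: 0.0209
gripper_force: 0.0
time_s: 9.55
tcp_pos: [0.5454, -0.3196, 0.0564]
eef_rot: [-180.0, -0.0, -169.9]
contact_force: [-0.3, -0.1, -0.6]
gripper_width: 0.0114
gripper_force: 0.0
time_s: 9.68
tcp_pos: [0.5454, -0.3196, 0.0564]
eef_rot: [180.0, -0.0, -170.0]
contact_force: [-0.6, 0.0, 0.7]
gripper_width: 0.0024
gripper_force: 0.0
time_s: 9.8
tcp_pos: [0.5454, -0.3196, 0.0564]
eef_rot: [-180.0, -0.0, -170.0]
contact_force: [0.5, 0.6, -0.3]
gripper_width: 0.0005
gripper_force: 0.0
```

```bash
python3 - <<'E'
from h import *
a=imaging.capture('scene')[0][140:290,60:310,::-1]; im,d=imaging.capture('wrist'); b=im[160:310,130:380,::-1]
cv2.imwrite('pics/g2.png',np.hstack([cv2.resize(i,(400,300),interpolation=cv2.INTER_CUBIC) for i in (a,b)]))
c=imaging.get_calibration('wrist');H=np.array(c['hand_eye'])
v,u=np.mgrid[0:384,0:512]
P=np.stack([(u-c['cx'])/c['fx']*d,(v-c['cy'])/c['fy']*d,d],-1)@H[:3,:3].T+H[:3,3]
for v in range(195,245,4): print(v,[tuple(np.round(P[v,u]*1000).astype(int).tolist()) for u in (205,220,230,240,250,258,270,280,290,305)])
E
```

```text
195 [(-4, -53, 58), (-2, -37, 50), (7, -24, 22), (7, -16, 22), (8, -8, 20), (7, -1, 23), (7, 9, 22), (7, 18, 22), (7, 26, 23), (-4, 45, 56)]
199 [(-8, -53, 57), (6, -32, 14), (7, -23, 11), (7, -15, 11), (7, -7, 12), (7, -1, 11), (7, 9, 13), (7, 17, 11), (7, 25, 13), (-8, 46, 58)]
203 [(-12, -53, 57), (5, -31, 9), (5, -23, 9), (7, -15, 3), (7, -7, 2), (7, -1, 2), (7, 8, 3), (4, 17, 10), (4, 25, 10), (-12, 46, 57)]
207 [(-16, -53, 57), (1, -31, 10), (1, -23, 9), (7, -14, -5), (7, -7, -7), (7, -1, -8), (7, 8, -6), (1, 17, 10), (1, 25, 9), (-16, 46, 57)]
211 [(-21, -54, 57), (-3, -32, 10), (-2, -23, 10), (7, -14, -15), (7, -7, -14), (7, -1, -15), (7, 8, -14), (-2, 17, 10), (-2, 25, 9), (-21, 46, 58)]
215 [(40, -20, -104), (40, -14, -104), (40, -11, -103), (41, -7, -106), (7, -6, -23), (7, -1, -22), (40, 3, -104), (40, 6, -105), (40, 10, -105), (40, 15, -104)]
219 [(40, -19, -108), (40, -14, -109), (40, -11, -108), (40, -7, -108), (13, -6, -43), (7, -1, -30), (40, 3, -109), (40, 6, -108), (40, 10, -108), (40, 14, -109)]
223 [(40, -18, -112), (40, -13, -111), (40, -10, -111), (40, -7, -111
[... 203 characters left out ...]
113), (40, 6, -114), (40, 9, -115), (40, 14, -114)]
231 [(40, -17, -118), (41, -12, -118), (40, -10, -117), (40, -7, -117), (8, -6, -50), (-1, -1, -30), (38, 3, -113), (40, 5, -117), (40, 9, -117), (40, 13, -116)]
235 [(40, -17, -120), (40, -12, -120), (40, -9, -120), (40, -6, -119), (6, -6, -50), (-3, -1, -31), (37, 3, -113), (40, 5, -119), (40, 8, -120), (40, 12, -120)]
239 [(39, -16, -121), (40, -12, -121), (39, -9, -121), (39, -6, -121), (11, -5, -65), (-52, -1, 59), (36, 3, -114), (40, 5, -122), (39, 8, -121), (39, 13, -120)]
243 [(38, -16, -121), (39, -12, -122), (39, -9, -123), (39, -6, -123), (33, -4, -112), (33, -1, -112), (35, 3, -116), (39, 5, -122), (39, 8, -123), (39, 12, -122)]
```

View pics/g2.png

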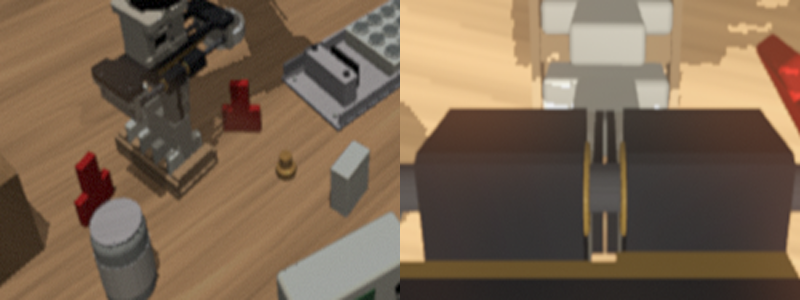

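The tab is still there at tool z = −31 mm while the fingers closed above it. Their tips end at tool z ≈ −40 mm and the body begins at −104 mm instead of −66 mm, so the real fingertips sit about 39 mm behind the reported TCP. I'll open and go 39 mm lower, watching the force.

```bash
python3 -m handwheel '[[0,0,0,0,0],[0,0,0,0,0],[0,0,0,0,0],[0,0,0,0,0],[0,0,0,0,0],[0,0,0,0,0],[0,0,0,-1,0],[0,0,0,-2.5,0]]' 20; python3 -m handwheel '[[0,0,0,-0.7,0],[0,0,0,-1.4,0],[1,0,0,-1.4,0],[1,0,0,-1.4,0],[1,0,0,-1.4,0],[1,0,0,-1.4,0],[1,0,0,-1.4,0],[1,0,0,-1.4,0]]'; python3 -m handwheel '[[1,0,0,0,0],[1,0,0,0,0]]'
```

```text
time_s: 10.9
tcp_pos: [0.5455, -0.3196, 0.0308]
eef_rot: [-180.0, 0.0, -170.0]
contact_force: [-0.6, 0.8, -0.0]
gripper_width: 0.0752
gripper_force: 0.0
time_s: 11.9
tcp_pos: [0.5455, -0.3196, 0.0175]
eef_rot: [-180.0, 0.0, -170.0]
contact_force: [0.1, -0.4, 0.0]
gripper_width: 0.0331
gripper_force: 0.0
time_s: 12.15
tcp_pos: [0.5455, -0.3195, 0.0175]
eef_rot: [180.0, 0.0, -170.0]
contact_force: [-0.3, 0.1, 0.3]
gripper_width: 0.0299
gripper_force: 20.0
```

```bash
python3 -m handwheel '[[1,0,0,2,0],[1,0,0,5,0],[1,0,0,9,0],[1,0,3,12,8],[1,1,8,12,18],[1,1.5,12,12,28],[1,2,16,12,38],[1,2,16,12,38]]'; python3 -m handwheel '[[1,0.5,5,0,10],[1,1,10,0,20],[1,1.5,14,0,30],[1,1.5,16.8,0,39.6],[1,1.5,16.8,0,39.6],[1,1.5,16.8,0,39.6]]'; python3 - <<'E'
from h import *
s=get_state();I,W=world('wrist',s); print(np.round(s['tcp_pos'],4),np.round(s['eef_rot'],2))
x,y,z=W[...,0],W[...,1],W[...,2]
def rect(n,m):
    k,lab,st,_=cv2.connectedComponentsWithStats(m.astype(np.uint8))
    for i in range(1,k):
        if st[i,4]<30: continue
        p=W[lab==i]; c,S,a=cv2.minAreaRect((p[:,:2]*1000).astype(np.float32)); print(n,np.round(c,1),np.round(S,1),round(a,1),np.round(np.median(p[:,2]),4),st[i,:4])
rect('pad',(y<.02)&(y>-.02)&(z>.042)&(z<.05)); rect('held',(z>.195)&(z<.22)); rect('lowheld',(z>.15)&(z<.172)); rect('block',(y<-.0)&(y>-.08)&(z>.048)&(z<.055))
E
```

```text
time_s: 13.15
tcp_pos: [0.5658, -0.1572, 0.1376]
eef_rot: [-180.0, 0.0, -131.7]
contact_force: [-0.6, 0.6, -0.1]
gripper_width: 0.0299
gripper_force: 20.0
time_s: 13.9
tcp_pos: [0.5803, 0.0078, 0.1373]
eef_rot: [180.0, -0.0, -92.5]
contact_force: [0.3, -0.6, -0.4]
gripper_width: 0.0296
gripper_force: 20.0
[0.5803 0.0078 0.1373] [ 1.7998e+02 -1.0000e-02 -9.2510e+01]
pad [579.6  -6. ] [ 7.7 68.7] 87.6 0.0461 [225 166  64   8]
pad [763.2  11.6] [11.2 47.8] 83.1 0.0465 [ 72 187  44  13]
held [5.718e+02 3.000e-01] [41.5  5.9] 7.5 0.1982 [232 229  77  13]
held [599.1  -4.6] [ 3.9 13.7] 64.0 0.2015 [207 230  24  12]
held [579.2  10. ] [15.4 37.8] 87.2 0.2144 [217 267  82  24]
lowheld [ 5.786e+02 -2.000e-01] [ 6.5 61.8] 87.2 0.1591 [213 210  90  16]
block [577.7 -40.6] [ 30.  109.8] 87.6 0.0511 [204 123 107  30]
```

```bash
python3 -m handwheel '[[1,0,0,-3,0],[1,0,0,-6,0],[1,0,0,-8.5,0],[1,0,0,-10.5,0],[1,0,0,-11.3,0],[1,0,0,-11.9,0],[1,0,0,-11.9,0],[1,0,0,-11.9,0]]'; python3 -m handwheel '[[0,0,0,0,0],[0,0,0,0,0],[0,0,0,0,0],[0,0,0,0,0],[0,0,0,0,0],[0,0,0,0,0],[0,0,0,2,0],[0,0,0,5,0]]'; python3 -m handwheel '[[0,0,0,7,0],[0,0,0,12,0],[0,0,0,15,0],[0,0,0,15,0]]'; python3 - <<'E'
from h import *
s=get_state();I,W=world('wrist',s); print(np.round(s['tcp_pos'],4),np.round(s['eef_rot'],2))
x,y,z=W[...,0],W[...,1],W[...,2]
def rect(n,m):
    k,lab,st,_=cv2.connectedComponentsWithStats(m.astype(np.uint8))
    for i in range(1,k):
        if st[i,4]<30: continue
        p=W[lab==i]; c,S,a=cv2.minAreaRect((p[:,:2]*1000).astype(np.float32)); print(n,np.round(c,1),np.round(S,1),round(a,1),np.round(np.median(p[:,2]),4),st[i,:4])
rect('pad',(abs(x-.58)<.06)&(y<.02)&(y>-.02)&(z>.042)&(z<.05)); rect('tab',(abs(x-.58)<.06)&(abs(y-.02)<.03)&(z>.08)&(z<.1)); 
E
```

```text
time_s: 14.95
tcp_pos: [0.5809, 0.0085, 0.0192]
eef_rot: [-179.9, 0.0, -92.4]
contact_force: [0.9, 0.2, -0.6]
gripper_width: 0.0298
gripper_force: 20.0
time_s: 15.95
tcp_pos: [0.5796, 0.0082, 0.0681]
eef_rot: [179.9, -0.0, -92.4]
contact_force: [0.5, -0.2, -0.2]
gripper_width: 0.0874
gripper_force: 0.0
time_s: 16.45
tcp_pos: [0.5819, 0.0087, 0.2216]
eef_rot: [-179.7, 0.1, -92.3]
contact_force: [0.4, -0.7, -0.7]
gripper_width: 0.0873
gripper_force: 0.0
[0.5819 0.0087 0.2216] [-1.7969e+02  1.0000e-01 -9.2340e+01]
pad [579.6  -5.7] [ 8.4 68.4] 87.4 0.0461 [234 153  50   7]
pad [602.    6.9] [12.4 17.3] 88.4 0.047 [237 161  13  10]
pad [557.9   9.7] [14.4 18.8] 86.6 0.0465 [268 161  14  11]
tab [580.2   8.7] [14.4 29.1] 87.1 0.0869 [247 167  24  12]
```

```bash
python3 -m handwheel '[[0,-0.8,-4,0,-10],[0,-1.6,-8,0,-20],[0,-2.4,-12,0,-30],[0,-3.2,-16,-1,-40],[0,-4,-20,-3,-50],[0,-5,-25,-5,-60],[0,-6,-30,-7,-70],[0,-6.6,-33.3,-9,-77.6]]'; python3 -m handwheel '[[0,0,0,0,0],[0,0,0,0,0],[0,0,0,-3,0],[0,0,0,-6,0],[0,0,0,-8.5,0],[0,0,0,-10.3,0],[0,0,0,-11.1,0],[0,0,0,-11.1,0]]'; python3 -m handwheel '[[1,0,0,0,0],[1,0,0,0,0],[1,0,0,0,0],[1,0,0,0,0],[1,0,0,0,0],[1,0,0,0,0],[1,0,0,0,0],[1,0,0,0,0]]' 20
```

```text
time_s: 17.5
tcp_pos: [0.5127, -0.3262, 0.1261]
eef_rot: [179.9, -0.1, -170.3]
contact_force: [0.6, 0.2, -0.3]
gripper_width: 0.0876
gripper_force: 0.0
time_s: 18.5
tcp_pos: [0.5147, -0.324, 0.0175]
eef_rot: [180.0, -0.0, -169.9]
contact_force: [-0.8, -0.0, 0.2]
gripper_width: 0.0876
gripper_force: 0.0
time_s: 19.5
tcp_pos: [0.5144, -0.3246, 0.0174]
eef_rot: [180.0, -0.0, -170.0]
contact_force: [0.4, -0.2, -0.2]
gripper_width: 0.0297
gripper_force: 20.0
```

```bash
python3 -m handwheel '[[1,0,0,2,0],[1,0,0,5,0],[1,0,0,9,0],[1,1,3,12,8],[1,2,8,12,18],[1,3,12,12,28],[1,3.5,16,12,38],[1,3.5,17,12,38]]'; python3 -m handwheel '[[1,1,5,0,10],[1,2,10,0,20],[1,3,14,0,30],[1,3.2,18.4,0,39.6],[1,3.2,18.4,0,39.6],[1,3.2,18.4,0,39.6],[1,3.2,18.4,0,39.6]]'; python3 -m handwheel '[[1,0,0,-3,0],[1,0,0,-6,0],[1,0,0,-8.5,0],[1,0,0,-10.5,0],[1,0,0,-11.3,0],[1,0,0,-11.9,0],[1,0,0,-11.9,0],[1,0,0,-11.9,0]]'
```

```text
time_s: 20.5
tcp_pos: [0.5497, -0.1526, 0.1375]
eef_rot: [180.0, 0.0, -131.8]
contact_force: [0.2, -0.3, -0.3]
gripper_width: 0.0299
gripper_force: 20.0
time_s: 21.38
tcp_pos: [0.5813, 0.0283, 0.1374]
eef_rot: [180.0, -0.0, -92.5]
contact_force: [0.4, -0.7, 0.2]
gripper_width: 0.0296
gripper_force: 20.0
time_s: 22.38
tcp_pos: [0.5819, 0.0295, 0.0192]
eef_rot: [-179.9, 0.0, -92.4]
contact_force: [0.2, 0.1, -0.6]
gripper_width: 0.03
gripper_force: 20.0
```

```bash
 python3 -m handwheel '[[0,0,0,0,0],[0,0,0,0,0],[0,0,0,0,0],[0,0,0,0,0],[0,0,0,0,0],[0,0,0,0,0],[0,0,0,2,0],[0,0,0,5,0]]'; python3 -m handwheel '[[0,0,0,7,0],[0,0,0,12,0],[0,0,0,15,0],[0,0,0,15,0],[0,0,0,15,0]]'; python3 - <<'E'
from h import *
s=get_state();I,W=world('wrist',s); print(np.round(s['tcp_pos'],4),np.round(s['eef_rot'],2))
cv2.imwrite('pics/p.png',I[60:230,130:390,::-1])
x,y,z=W[...,0],W[...,1],W[...,2]
m=(abs(x-.58)<.06)&(abs(y-.02)<.03)&(z>.08)&(z<.1)
k,lab,st,_=cv2.connectedComponentsWithStats(m.astype(np.uint8))
for i in range(1,k):
    if st[i,4]<30: continue
    p=W[lab==i]; c,S,a=cv2.minAreaRect((p[:,:2]*1000).astype(np.float32)); print(np.round(c,1),np.round(S,1),round(a,1),np.round(np.median(p[:,2]),4),st[i,:4])
E
```

```text
time_s: 23.38
tcp_pos: [0.5806, 0.0292, 0.0681]
eef_rot: [179.9, -0.1, -92.4]
contact_force: [0.6, -0.3, -0.2]
gripper_width: 0.0874
gripper_force: 0.0
time_s: 24.0
tcp_pos: [0.5809, 0.0294, 0.2178]
eef_rot: [179.9, 0.0, -92.4]
contact_force: [0.1, -1.4, -0.2]
gripper_width: 0.0875
gripper_force: 0.0
[0.5809 0.0294 0.2178] [ 1.7995e+02  1.0000e-02 -9.2360e+01]
[579.9   8.2] [13.3 28.3] 87.4 0.087 [245 151  24  12]
[580.8  28.4] [13.1 28.8] 87.7 0.0869 [245 167  24  12]
```

View pics/p.png

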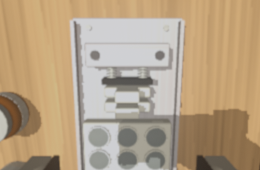

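Both spacers stand upright one behind the other between the pad (126,80) and the tray face (row 119), tabs at (126,95) and (126,108). Now I'll move round to the push plate.

```bash
 python3 -m handwheel '[[1,0.2,5,0,0],[1,0.4,10,0,0],[1,0.6,15,0,0],[1,0.8,20,0,0],[1,0.8,22.1,0,0],[1,0.8,22.1,-5,0],[1,0.8,22.1,-10,0],[1,0.8,22.1,-14,0]]' 20; python3 -m handwheel '[[1,0,0,-3,0],[1,0,0,-5.5,0],[1,0,0,-7,0],[1,0,0,-7.4,0],[1,0,0,-7.4,0],[1,0,0,-7.4,0]]'; python3 - <<'E'
from h import *
I,W=world('top'); s=get_state(); print(s['contact_force'],s['gripper_width'],s['tcp_pos'])
x,y,z=W[...,0],W[...,1],W[...,2]
m=(abs(x-.588)<.03)&(z>.055)&(z<.08)&(y>.19)&(y<.24); p=W[m]; print(len(p),np.round(p.min(0),4) if len(p) else '',np.round(p.max(0),4) if len(p) else '')
E
```

```text
time_s: 25.05
tcp_pos: [0.5882, 0.2493, 0.0754]
eef_rot: [179.9, -0.1, -92.4]
contact_force: [0.6, 0.5, 0.5]
gripper_width: 0.0131
gripper_force: 0.0
time_s: 25.8
tcp_pos: [0.59, 0.2509, 0.0055]
eef_rot: [-179.9, 0.1, -92.3]
contact_force: [-0.0, -0.3, 0.2]
gripper_width: 0.0002
gripper_force: 0.0
[-0.001111    0.56570581 -0.18265495] 0.0007158990823687059 [0.58997342 0.25082561 0.00551592]
120 [0.5584 0.202  0.0555] [0.6178 0.2381 0.0798]
```

```bash
 python3 -m handwheel '[[1,0,-0.5,0,0],[1,0,-1,0,0],[1,-0.1,-1.5,0,0],[1,-0.1,-2,0,0],[1,-0.1,-2.5,0,0],[1,-0.1,-2.5,0,0]]' ; python3 -m handwheel '[[1,0,-0.4,0,0],[1,0,-0.8,0,0],[1,-0.1,-1.2,0,0],[1,-0.1,-1.6,0,0],[1,-0.1,-1.6,0,0]]'
```

```text
time_s: 26.6
tcp_pos: [0.5884, 0.2251, 0.0045]
eef_rot: [180.0, 0.0, -92.4]
contact_force: [-0.1, 0.4, 0.1]
gripper_width: 0.0004
gripper_force: 0.4
time_s: 27.22
tcp_pos: [0.5877, 0.2092, 0.0046]
eef_rot: [-180.0, 0.0, -92.4]
contact_force: [1.3, 2.1, -1.3]
gripper_width: 0.0006
gripper_force: 1.0
```

```bash
 python3 -m handwheel '[[1,0,-0.3,0,0],[1,0,-0.6,0,0],[1,0,-0.8,0,0],[1,0,-0.8,0,0],[1,0,-0.8,0,0]]' ; cat > m.py <<'E'
from h import *
I,W=world('top'); x,y,z=W[...,0],W[...,1],W[...,2]
def rect(n,m):
    k,lab,st,_=cv2.connectedComponentsWithStats(m.astype(np.uint8))
    for i in range(1,k):
        if st[i,4]<15: continue
        p=W[lab==i]; c,S,a=cv2.minAreaRect((p[:,:2]*1000).astype(np.float32)); print(n,np.round(c,1),np.round(S,1),round(a,1),st[i,4])
C=abs(x-.58)<.07
rect('tabs',C&(y>-.02)&(y<.06)&(z>.08)&(z<.095)); rect('pad',C&(y>-.022)&(y<.0)&(z>.042)&(z<.05)&(abs(x-.58)<.04)); rect('tray',C&(z>.036)&(z<.046)&(y>.015))
f=[]
for _ in range(4): f.append(get_state()['contact_force']); imaging.capture('top')
print(np.mean(f,0))
E
python3 m.py
```

```text
time_s: 27.85
tcp_pos: [0.5874, 0.2013, 0.0045]
eef_rot: [180.0, -0.0, -92.4]
contact_force: [0.3, 2.2, 2.0]
gripper_width: 0.0005
gripper_force: 1.2
tabs [578.9  15.3] [27.6 29.2] 86.2 119
pad [578.3  -5.5] [ 8.2 69.5] 87.1 68
tray [582.5  98.9] [161.6 129.2] 87.5 2070
[-0.76787991  2.73026409  2.1624071 ]
```

```bash
 python3 -m handwheel '[[1,0,-0.2,0,0],[1,0,-0.4,0,0],[1,0,-0.6,0,0],[1,0,-0.6,0,0],[1,0,-0.6,0,0]]' ; python3 m.py
```

```text
time_s: 28.72
tcp_pos: [0.5872, 0.1956, 0.0045]
eef_rot: [180.0, 0.0, -92.4]
contact_force: [-2.4, 6.1, 2.7]
gripper_width: 0.0004
gripper_force: 2.5
tabs [579.    9.8] [27.4 29.3] 85.9 118
pad [579.4  -6.7] [11.7 66.9] 88.7 80
tray [582.3  98.8] [161.7 128.8] 87.7 2043
[-2.77095036  5.35473172  3.04109905]
```

```bash
 python3 -m handwheel '[[1,0,-0.1,0,0],[1,0,-0.2,0,0],[1,0,-0.35,0,0],[1,0,-0.35,0,0],[1,0,-0.35,0,0]]' ; python3 m.py
```

```text
time_s: 29.6
tcp_pos: [0.5871, 0.1928, 0.0045]
eef_rot: [180.0, 0.1, -92.4]
contact_force: [-3.7, 7.2, 2.1]
gripper_width: 0.0007
gripper_force: 4.0
tabs [579.    6.9] [27.8 29.6] 85.9 119
pad [578.1  -8. ] [14.7 69.3] 88.8 93
tray [582.3  95.8] [162.3 129.4] 87.9 2048
[-4.04891484  8.30934709  3.17009984]
```

```bash
 python3 -m handwheel '[[1,0,-0.1,0,0],[1,0,-0.1,0,0],[1,0,-0.1,0,0],[1,0,-0.1,0,0],[1,0,-0.1,0,0],[1,0,-0.1,0,0],[1,0,-0.1,0,0],[1,0,-0.1,0,0]]' ; python3 m.py; python3 - <<'E'
from h import *
I=world('scene')[0]; cv2.imwrite('pics/end.png',cv2.resize(I[80:290,80:420,::-1],(800,494)))
E
```

```text
time_s: 30.85
tcp_pos: [0.5871, 0.1921, 0.0045]
eef_rot: [180.0, 0.1, -92.3]
contact_force: [-4.1, 9.3, 2.1]
gripper_width: 0.0006
gripper_force: 4.6
tabs [578.6   5.6] [29.7 26.9] 0.3 119
pad [578.4  -8.2] [15.1 69.2] 88.3 99
tray [582.6  94. ] [159.  129.4] 87.6 2037
[-5.03721378  9.30020812  2.93770972]
```

View pics/end.png

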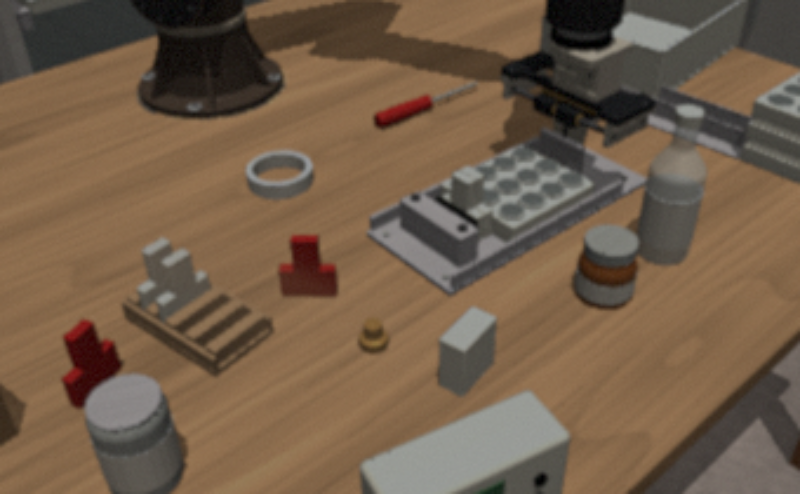

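The picture shows the two spacers upright and clamped between the pad and the tray at (468,195). The fingertips are on the push plate at (578,130) and the bystanders are in place. The pad is pressed in about 6–7 mm and the push is steady, so I'm handing in.

```bash
python3 -c "
from plant import r; print(r.close_job())"
```

```text
the job is handed in; nothing more can be done
None
```

The job is handed in: two white spacers stand upright between the tray and the sprung pad, and the closed fingertips hold the tray pushed at about 9 N, with the pad pressed in roughly 6–7 mm by camera and force estimate; I was given no verdict.

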